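# Close the showcase sash with the hook pole

### The arm

A 6-joint arm with a two-finger parallel gripper is mounted at the origin on the work surface. World frame = base frame: x ahead of the robot, y to its left, z up, the work surface at z = 0. Lengths are in mm, angles in rad, forces in N, time in s.
With the tool pointing down it reaches from about 300 to 875 mm from the base axis. Payload 6.4 kg.
Tool frame: the origin (TCP) lies between the finger pads; the fingertips stand 19 mm ahead of it and the grasp point (between the pads) is the TCP; z points along the fingers, y is the direction in which the jaws open and shut (so a half turn about z gives the same grasp; the last joint's range is limited). The gripper opens to 88 mm and grips with 3 to 60 N. Pads are 18 mm wide; open, the fingers measure 123 mm over their backs; the gripper's body (75 mm by 187 mm) begins 45 mm behind the grasp point.
Start: joints at [0.943, 0.181, 1.607, -0, 1.354, -0.206], TCP at [235.398, 524.623, 257.714] pointing down, gripper open.
Joint ranges: [-2.99, 2.99], [-0.89, 2.07], [0.3, 2.58], [-1.14, 4.28], [0, 2.63], [-3.12, 3.12]. Speed limits (rad/s): [2.57, 2.57, 3.01, 3.14, 3.14, 3.14].

### API

Orientations are given as a rotation vector (axis times angle).
In Python, from rig import ctrl, vision gives the robot as it stands.
- The arm moves only by the tool play_rows, never from a script. Its argument "deltas" is a list of rows, each a list of 5 numbers: the opening, from 0 (shut) to 1 (fully open), then the shift along the world's x, y, z in m, then the turn about the world's z in rad. A call has 1 to 20 rows; each row is the pose to reach, as a shift and turn from the pose commanded when the call began; what a row does not reach only later rows make up. A row lasts 1/10 s, in which the tool goes at most 50 mm and 8.59 degrees, less where a joint would pass 70% of its speed; a pose out of reach is approached as far as the arm can. A call with a gripper value outside its range is refused whole. The fingers move at their own pace and stop on an object; "squeeze" is the grip in N (left out, the last holds). Time passes only in rows, so rows that repeat a pose let the fingers close. It gives the time, the measured TCP pose, the force and the opening at its end, in the units of the state.
- ctrl.get_obs(): the state, without advancing time (a new reading comes with each control period).
- vision.grab_frame(name): name is "side" or "top"; returns the picture (420x560x3 uint8, red, green, blue); there is no depth.
- vision.get_calibration(name): a dict with "fx", "fy", "cx", "cy" (pixels), "k1" (the pictures are not rectified: a ray, as slopes to the right and down, at radius r is drawn at 1 + k1 r^2 times it, then the intrinsics apply), "R" (3x3) and "t" (3): a world point X has camera coordinates R X + t. Camera axes: x right, y down, z forward; pixel columns grow to the right and rows downward; lengths in mm; the calibration is good to about 2 mm. A picture is of the moment at which its call begins. get_calibration takes no time and is no camera call.
- ctrl.hand_in(): hands the job in, once; it reports no verdict.
The state is a dict: "time_s": time; "joints": joint angles; "joint_vel": joint speeds; "effort": joint torques, N m; "ee_pos": TCP position; "tool_rot": TCP orientation; "wrist_force": force on the tool from outside, world axes, zero at the start; "torque": the same for the moment, N m; "gripper_width": opening from 0.0 (shut) to 1.0 (fully open).
Only numpy, scipy, OpenCV 4.12 (cv2) and the standard library are available. Lean on these libraries where they do the work, as an engineer would, in place of code of your own. Each camera call takes 0.05 s, during which the arm holds its last target.

### The job

Take the short hook pole from its wooden rest, hook it down into the red ring on the raised glass sash of the sloping display case, and with the hook in the ring pull the sash down its slope until it is fully closed against the front lip. Then unhook the pole and lay it back in both notches of its rest as it was, hook end facing the same way and hook hanging down. Only the pole may touch the sash, the other pieces stay where they are, and the pole must not be dropped.

Things in the scene. Friction and masses are not known exactly. Their poses are not given: they have to be found in the camera images.
- pole_grip (a point): Centre of the loose pole's blue handle: a square bar 130 long, 22 wide, 22 high (mm) along its own x, z up. An 8 mm steel rod runs on at mid height from its +x end to 125 mm from this point, then turns straight down as the hook. About 0.18 kg. It starts lying in its rest; its middle can be gripped across y from above (74 mm free between the supports).
- hook_tip (a point): Lower end of the pole's hook: at +125 mm x, 0 y, -32 mm z from pole_grip, same axes as the pole. The vertical leg of the hook is 8 mm thick and hangs 28 mm below the underside of the rod.
- ring (a point): Centre of the red ring on the sash's lower rail. It lies level (axis vertical): 33 mm clear inside, 47 mm outside, bar 7 mm thick. It juts out to the case's front with free space below, so the hook drops in from above; fully in, the rod lies on the ring and pole_grip is 8 mm higher than this point. Moves with the sash, axes as the case's. Starts 0.22 to 0.25 m above the counter.
- sash (a joint): How far the sash has slid down, in m: 0 fully raised, 0.12 fully closed at a hard stop; it starts at 0 to 0.03. It moves along the case's own (-0.707, 0, -0.707): forward and down at 45 degrees. It stays where it is left and needs 3 to 4 N along the slope to come down, about 9 N to go up.
- case: The fixed display case, brass frame and glass on a dark wood plinth: 204 x 204 mm, 340 mm high at the back, 142 mm at the front lip. Origin under its centre at counter level; its low front faces its -x, z up. The copper-framed glass sash, 200 mm wide and 140 mm long, slides on top of the 45 degree slope that rises from the front lip to the back.
- rest: The fixed wooden pole rest, left or right of the case. Origin under its centre at counter level. Base 130 x 70 x 10 mm; two supports 10 mm thick at x = -42 and +42 mm, each with a notch open at the top: floor 60 mm high, 32 mm clear in y, lips up to 76 mm. The pole lies along the rest's x, hook to its +x, pole_grip at (0, 0, 71) mm of the rest.
- bowl: Bystander: loose copper bowl, 110 mm across and 60 mm high, standing on the other side from the rest. Origin under its centre.
- decanter: Bystander: loose amber bottle, 72 mm across and 170 mm high, beside the case at the left (+y). Origin under its centre.
- mug: Bystander: loose white mug, 80 mm across and 85 mm high, beside the case at the right (-y). Origin under its centre.
Things that resemble listed ones, but are neither listed nor needed, are in the scene too. What is meant by the part that bears pole_grip is not yellow, and is the smaller of those in its own colour.

How it is judged (in metres and radians):
On the way, in this order (a step that is already met when the one before it is completed fails the run):
1. the hook hangs in the ring while the sash is still up (z of hook_tip in the frame of ring below -0.008 m and horizontal distance between hook_tip and ring below 0.018 m and value of joint sash below 0.06 m), for 0.1 s.
2. the sash is fully down with the hook still in the ring (z of hook_tip in the frame of ring below -0.008 m and horizontal distance between hook_tip and ring below 0.018 m and value of joint sash above 0.114 m), for 0.1 s.
At the end, for the whole second after the job is handed in: The sash is within 6 mm of fully closed; the pole lies still in both notches of its rest, level, hook down and to the rest's +x, within 22 mm along and 9 mm across of the rest's centre and 5 mm of its seated height (value of joint sash above 0.114 m and x of pole_grip in the frame of rest between -0.022 and 0.022 m and y of pole_grip in the frame of rest between -0.009 and 0.009 m and z of pole_grip in the frame of rest between 0.066 and 0.076 m and z of hook_tip in the frame of rest between 0.03 and 0.05 m and x of hook_tip in the frame of rest above 0.09 m and linear speed of pole below 0.02 m/s); the robot touches nothing.
It fails at once if the fingers or the arm press on the sash (over 2 N) (contact force between any of the fingers, the arm and sash above 2 N).
It fails at once if the pole is dropped: it falls free, untouched by the fingers, faster than 0.6 m/s (contact force between the fingers and pole below 0.05 N and linear speed of pole above 0.6 m/s).
It fails at once if the bowl, decanter or mug is moved over 30 mm or tipped over 20 degrees ((distance of bowl from where it was at the start of the episode above 0.03 m or angle between bowl's own z axis and vertical above 0.35 rad) or (distance of decanter from where it was at the start of the episode above 0.03 m or angle between decanter's own z axis and vertical above 0.35 rad) or (distance of mug from where it was at the start of the episode above 0.03 m or angle between mug's own z axis and vertical above 0.35 rad)).
It also fails if it takes over 54 s, if anything falls off the work surface, if the arm or the gripper's body presses on something with over 40 N, if the wrist force passes 120 N, or if a joint passes its speed limit or range.

## Working session

There is one attempt and no reset: what is moved stays moved. The work goes in short steps, Python scripts to look and compute and a tool call to move; the robot and the scene stay as the last step left them, time stands still between calls to the robot, and variables do not carry over. Pictures are saved under pics/ and viewed, and the job is handed in when it is done.

Besides the shell and the picture viewer there is one more tool, called after "Emit:" as name(argument=value, ...), one argument or row to a line, values as JSON. play_rows: Moves the arm, as the interface text tells. Its arguments: {"type":"object","properties":{"deltas":{"type":"array","items":{"type":"array","items":{"type":"number"}}},"squeeze":{"type":"number"}},"required":["deltas"]}

```bash
ls; mkdir -p pics; python3 - <<'E'
from rig import ctrl, vision
import cv2
o=ctrl.get_obs(); print(o)
for n in("side","top"):
    f=vision.grab_frame(n); cv2.imwrite(f"pics/{n}0.png",f[:,:,::-1])
    c=vision.get_calibration(n); print(n,c)
E
```

```text
pics
{'time_s': 0.0, 'joints': array([ 9.42707689e-01,  1.81530568e-01,  1.60799614e+00,  7.60083452e-06,
        1.35377856e+00, -2.06261765e-01]), 'joint_vel': array([-0.00079114,  0.0017497 ,  0.00061549, -0.00104671, -0.00094256,
        0.00011892]), 'effort': array([-1.33290006e-03, -4.33858073e+01, -3.41854334e+01,  7.02616805e-02,
        3.84242332e-02, -1.01518824e-04]), 'ee_pos': array([235.08620691, 524.20534774, 256.82172761]), 'tool_rot': array([-6.57558047e-01, -3.07128860e+00,  2.45416965e-03]), 'wrist_force': array([ 0.25349502, -0.11238907,  0.26350127]), 'torque': array([-0.00200797,  0.04894045, -0.03082217]), 'gripper_width': 0.9970032554870334}
side {'fx': 401.9853915263366, 'fy': 401.9853915263366, 'cx': 283.32076159663234, 'cy': 207.19365124332492, 'k1': 0.04023988193894381, 'R': array([[ 0.90228587, -0.43108114,  0.0070186 ],
       [-0.33387064, -0.70893159, -0.62124585],
       [ 0.27278308,  0.55819804, -0.78358429]]), 't': array([-432.63713638,  347.49010573, 1240.23387586])}
top {'fx': 469.35037278679704, 'fy': 469.35037278679704, 'cx': 280.33601510652863, 'cy': 216.44005814354514, 'k1': 0.03938978978010763, 'R': array([[-0.02703698, -0.99961902, -0.00555074],
       [-0.99722615,  0.02735664, -0.06922157],
       [ 0.06934705,  0.0036638 , -0.99758587]]), 't': array([ 147.45830778,  553.26542179, 1595.56549827])}
```

View pics/side0.png

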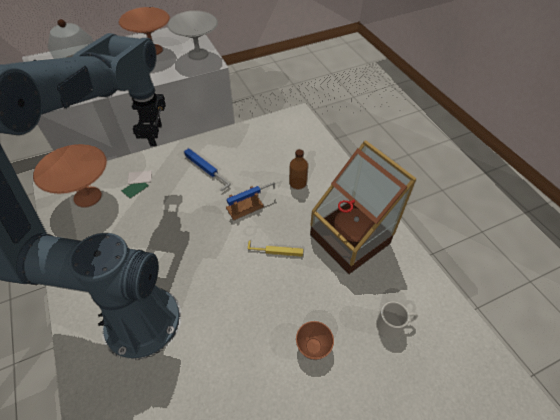

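View pics/top0.png

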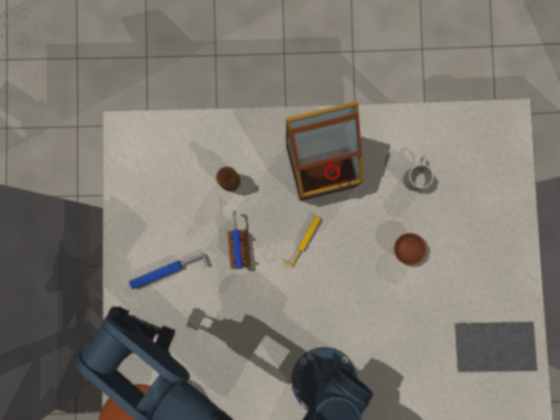

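The pole in its rest is at side (245,197) and top (238,248), and the ring is at side (346,206) and top (332,171). The yellow pole and the larger blue pole are decoys. I'll zoom in next.

```bash
python3 - <<'E'
import cv2
s=cv2.imread("pics/side0.png"); t=cv2.imread("pics/top0.png")
def z(im,x,y,w,h,k,n): cv2.imwrite(n,cv2.resize(im[y:y+h,x:x+w],None,fx=k,fy=k,interpolation=cv2.INTER_CUBIC))
z(s,215,170,80,60,10,"pics/s_rest.png"); z(t,205,200,80,80,7,"pics/t_rest.png")
z(s,300,135,120,140,4,"pics/s_case.png"); z(t,275,95,110,110,5,"pics/t_case.png")
E
```

```text
(no output)
```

View pics/s_rest.png

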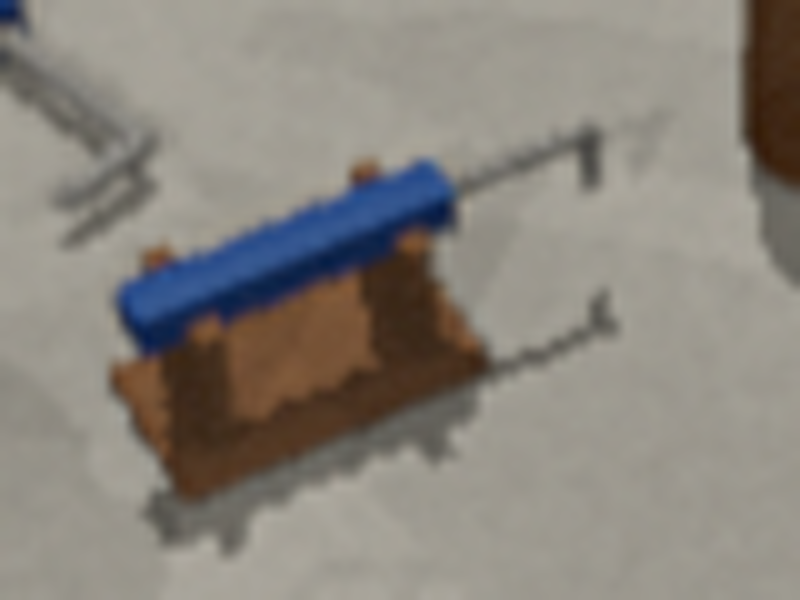

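View pics/t_rest.png

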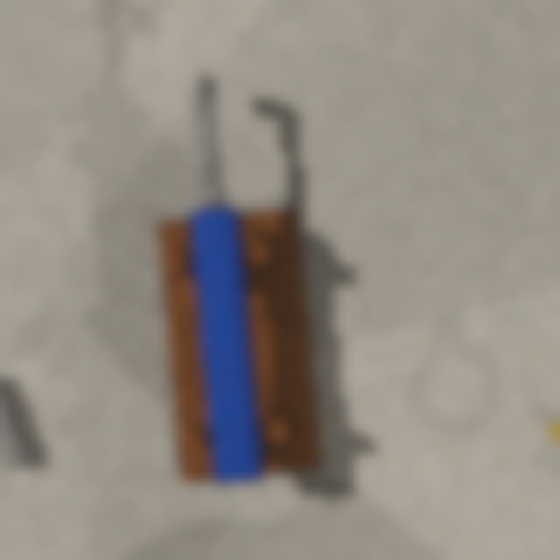

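View pics/s_case.png

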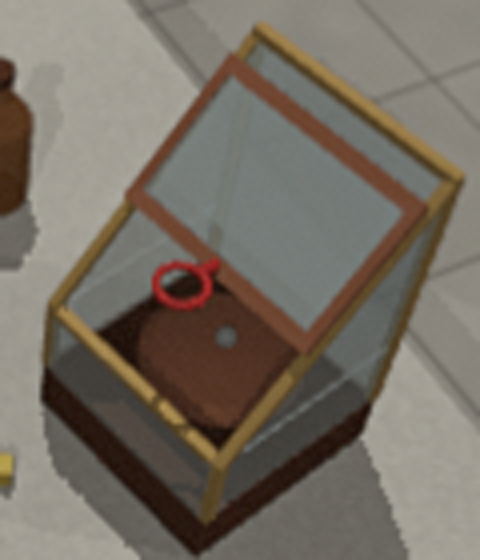

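View pics/t_case.png

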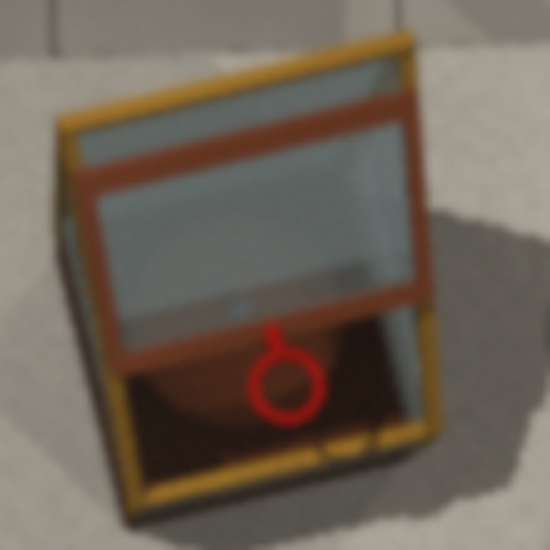

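```bash
cat > h.py <<'E'
import numpy as np, cv2
from scipy.optimize import minimize, least_squares
from rig import vision
CAL={n:vision.get_calibration(n) for n in("side","top")}
def proj(n,P):
    c=CAL[n]; X=np.atleast_2d(P)@np.array(c["R"]).T+np.array(c["t"])
    s=X[:,:2]/X[:,2:]; r2=(s**2).sum(1,keepdims=True); s=s*(1+c["k1"]*r2)
    return s*[c["fx"],c["fy"]]+[c["cx"],c["cy"]]
def tri(ps,pt):
    f=lambda P:np.r_[(proj("side",P)-ps).ravel(),(proj("top",P)-pt).ravel()]
    r=least_squares(f,[600,100,100],x_scale=100); return r.x,r.fun
def Rz(a): return np.array([[np.cos(a),-np.sin(a),0],[np.sin(a),np.cos(a),0],[0,0,1]])
S=8
def render(n,polys,roi):  # polys: list of (pts3d,val), convex hull
    x,y,w,h=roi; m=np.zeros((h*S,w*S),np.float32)
    for P,v,hull in polys:
        q=((proj(n,P)+0.5-[x,y])*S-0.5)
        q=np.round(q*16).astype(np.int32)
        if hull: q=cv2.convexHull(q)
        cv2.fillPoly(m,[q.reshape(-1,1,2)],v,shift=4)
    return cv2.resize(m,(w,h),interpolation=cv2.INTER_AREA)
def softmask(im,kind):
    f=im.astype(float); r,g,b=f[...,0],f[...,1],f[...,2]
    d=(b-np.maximum(r,g)*1.0) if kind=="blue" else (r-2.2*np.maximum(g,b))
    return d
def box(c,yaw,l,w,h):
    B=np.array([[i,j,k] for i in(-1,1) for j in(-1,1) for k in(-1,1)])*[l/2,w/2,h/2]
    return B@Rz(yaw).T+c
E
python3 - <<'E'
from h import *
ims={n:cv2.imread(f"pics/{n}0.png")[:,:,::-1] for n in CAL}
# rough triangulation of pole ends etc
A=lambda x0,y0,k,u,v:(x0+(u+.5)/k-.5,y0+(v+.5)/k-.5)
# hook corner (bend)
print("bend",tri(A(215,170,10,588,138),A(205,200,7,207,82)))
rois={"side":(222,180,42,30),"top":(225,222,25,52)}
M={}
for n,(x,y,w,h) in rois.items():
    d=softmask(ims[n][y:y+h,x:x+w],"blue"); M[n]=np.clip(d/np.percentile(d,93),0,1)>.35
    print(n,M[n].sum())
def cost(p):
    e=0
    for n in rois:
        m=cv2.GaussianBlur(render(n,[(box(p[:3],p[3],130,22,22),1,True)],rois[n]),(0,0),.7)
        e+=((m-cv2.GaussianBlur(M[n].astype(np.float32),(0,0),.7))**2).sum()
    return e
p0,_=tri((245,197),(238,247)); print(p0)
best=None
r=minimize(cost,[*p0,0.05],method="Nelder-Mead",options=dict(initial_simplex=np.array([[*p0,.05]]+[list(np.array([*p0,.05])+d) for d in np.diag([8,8,8,.1])]),xatol=.02,maxiter=600))
print("pole",r.x,r.fun)
# ring
rois={"side":(334,196,22,18),"top":(320,158,24,26)}
M={}
for n,(x,y,w,h) in rois.items():
    d=softmask(ims[n][y:y+h,x:x+w],"red"); M[n]=np.clip(d/np.percentile(d,95),0,1).astype(np.float32)
    print(n,(M[n]>.4).sum()); 
th=np.linspace(0,2*np.pi,60)
C=np.c_[np.cos(th),np.sin(th),0*th]
def rr(n,p):
    # silhouette: torus
    ro=rois[n];x,y,w,h=ro; 
    a=np.array([proj(n,p+C*20)])[0]
    s=np.linalg.norm(np.array(CAL[n]["R"])@p+CAL[n]["t"]); wpx=7*CAL[n]["fx"]/s*S
    m=np.zeros((h*S,w*S),np.float32)
    q=np.round(((a+.5-[x,y])*S-.5)*16).astype(np.int32)
    cv2.polylines(m,[q.reshape(-1,1,2)],True,1.0,int(round(wpx)),shift=4)
    return cv2.resize(m,(w,h),interpolation=cv2.INTER_AREA)
def cost2(p):
    return sum(((cv2.GaussianBlur(rr(n,p),(0,0),.6)-cv2.GaussianBlur(M[n],(0,0),.3))**2).sum() for n in rois)
p0,f=tri((345,205.5),(332,171)); print(p0,f)
r=minimize(cost2,p0,method="Nelder-Mead",options=dict(initial_simplex=np.vstack([p0,p0+np.diag([6,6,6])]),xatol=.02))
print("ring",r.x,r.fun)
# case corners: front lip outer ends, back top ends
for nm,s,t in [("frontL",(55,303),(132,503)),("frontR",(222,460),(432,432)),("backL",(258,28),(63,122)),("backR",(460,178),(410,38)),("sashlowL",(133,195),(120,365)),("sashlowR",(305,347),(432,297)),("sashupL",(233,60),(78,176)),("sashupR",(425,210),(413,97))]:
    print(nm,*tri(A(300,135,4,*s),A(275,95,5,*t)))
E
```

```text
bend (array([574.88022991, 286.15736153,  67.47079375]), array([ 0.12893347, -0.01014762, -0.03899478,  0.10876154]))
side 242
top 263
[455.75291008 276.4338632   59.06308609]
pole [4.51278403e+02 2.79917788e+02 6.86838755e+01 7.35690626e-02] 29.91400718688965
side 86
top 139
[673.61472226 -26.55062436 236.02612061] [ 0.19620713 -0.02128382 -0.08005385  0.17770589]
ring [672.35652524 -26.97686699 236.82076638] 32.48688888549805
frontL [616.87587014  63.22877019 138.33468222] [-0.64543208  0.06095094  0.23543735 -0.57847474]
frontR [ 657.34624043 -129.41583314  143.82120873] [-0.94018835  0.1050188   0.40865113 -0.89794279]
backL [807.50738537 104.97261325 334.86546156] [ 0.36213514 -0.04245736 -0.14502625  0.29631471]
backR [850.18056822 -91.22063398 336.01570292] [-0.14077382  0.01948997  0.06796593 -0.12319055]
sashlowL [688.38769765  72.59240288 229.38786032] [ 0.01482238 -0.00153554 -0.00563408  0.01286925]
sashlowR [ 724.03066942 -115.91313722  234.96592925] [-0.30066908  0.03652986  0.13601701 -0.27853311]
sashupL [781.49893539  96.72122656 318.36704248] [ 0.07936632 -0.00908701 -0.03147724  0.06578679]
sashupR [821.94598857 -94.81176517 318.6526559 ] [-0.26747145  0.0360164   0.12720957 -0.23684774]
```

Emit:
play_rows(
  deltas=[
    [1,0.018,-0.02,0,0.04],
    [1,0.036,-0.041,-0.005,0.08],
    [1,0.054,-0.061,-0.01,0.12],
    [1,0.072,-0.082,-0.02,0.16],
    [1,0.09,-0.102,-0.03,0.2],
    [1,0.108,-0.122,-0.04,0.25],
    [1,0.126,-0.143,-0.05,0.29],
    [1,0.144,-0.163,-0.06,0.33],
    [1,0.162,-0.184,-0.07,0.37],
    [1,0.18,-0.204,-0.08,0.41],
    [1,0.198,-0.224,-0.09,0.45],
    [1,0.216,-0.2445,-0.1,0.49],
    [1,0.216,-0.2445,-0.11,0.49],
    [1,0.216,-0.2445,-0.11,0.49],
    [1,0.216,-0.2445,-0.11,0.49],
  ],
)

```text
time_s: 1.6
ee_pos: [450.5, 280.6, 147.4]
tool_rot: [0.107, -3.138, 0.0]
wrist_force: [0.6, 0.4, 0.1]
gripper_width: 0.999
```

```bash
python3 - <<'E'
from h import *
from rig import ctrl
o=ctrl.get_obs(); print(o["time_s"],o["ee_pos"],o["tool_rot"],o["joints"],o["wrist_force"])
from scipy.spatial.transform import Rotation as Ro
print(Ro.from_rotvec(o["tool_rot"]).as_matrix())
for n in("side","top"):
    f=vision.grab_frame(n); cv2.imwrite(f"pics/{n}1.png",f[:,:,::-1])
s=cv2.imread("pics/side1.png")[130:250,180:320];t=cv2.imread("pics/top1.png")[180:320,170:310]
cv2.imwrite("pics/c1.png",np.hstack([cv2.resize(s,(400,343),interpolation=2),cv2.resize(t,(343,343),interpolation=2)]))
E
```

```text
1.6 [450.49020132 280.62779463 147.38134211] [ 1.06917466e-01 -3.13843809e+00  7.66320355e-05] [ 3.33105084e-01  2.12785690e-01  1.81055686e+00  3.84874532e-04
  1.11953922e+00 -1.30596716e+00] [0.56455071 0.43992335 0.13135274]
[[-9.97680668e-01 -6.80552081e-02 -1.33147614e-03]
 [-6.80551430e-02  9.97681557e-01 -9.41940066e-05]
 [ 1.33479958e-03 -3.36174037e-06 -9.99999109e-01]]
```

View pics/c1.png

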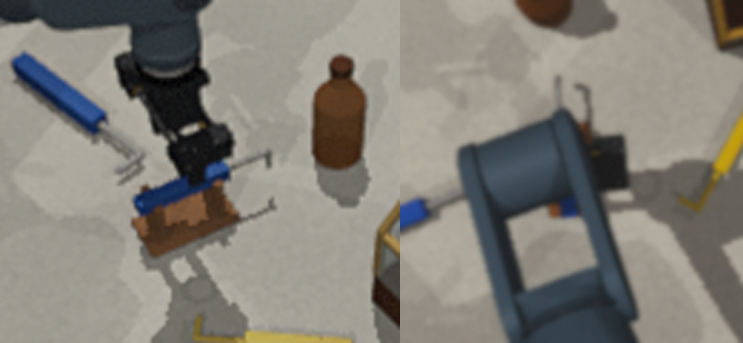

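The fingers straddle the blue handle, seen around (190,180) in the left crop. Next I descend and grip.

Emit:
play_rows(
  deltas=[
    [1,0,0,-0.015,0],
    [1,0,0,-0.03,0],
    [1,0,0,-0.045,0],
    [1,0,0,-0.058,0],
    [1,0,0,-0.068,0],
    [1,0,0,-0.076,0],
    [1,0,0,-0.076,0],
    [0,0,0,-0.076,0],
    [0,0,0,-0.076,0],
    [0,0,0,-0.076,0],
    [0,0,0,-0.076,0],
    [0,0,0,-0.076,0],
    [0,0,0,-0.076,0],
    [0,0,0,-0.076,0],
  ],
  squeeze=40,
)

```text
time_s: 3.1
ee_pos: [451.4, 280.1, 71.8]
tool_rot: [-0.107, 3.14, 0.0]
wrist_force: [-0.0, 0.5, -0.0]
gripper_width: 0.39
```

Emit:
play_rows(
  deltas=[
    [0,0,0,0,0],
    [0,0,0,0,0],
    [0,0,0,0,0],
    [0,0,0,0,0],
  ],
)

```text
time_s: 3.5
ee_pos: [451.4, 280.1, 71.7]
tool_rot: [0.107, -3.14, 0.0]
wrist_force: [-0.0, 0.1, 0.4]
gripper_width: 0.242
```

Emit:
play_rows(
  deltas=[
    [0,0,0,0.01,0],
    [0,0,0,0.025,0],
    [0,0,0,0.045,0],
    [0,0,0,0.07,0],
    [0,0,0,0.1,0],
    [0,0,0,0.13,0],
    [0,0,0,0.16,0],
    [0,0,0,0.19,0],
    [0,0,0,0.21,0],
    [0,0,0,0.22,0],
    [0,0,0,0.22,0],
    [0,0,0,0.22,0],
  ],
)

```text
time_s: 4.7
ee_pos: [450.9, 280.0, 290.7]
tool_rot: [0.107, -3.138, 0.001]
wrist_force: [0.2, -0.3, -2.2]
gripper_width: 0.244
```

```bash
python3 - <<'E'
from h import *
from rig import ctrl
for n in("side","top"):
    f=vision.grab_frame(n); cv2.imwrite(f"pics/{n}2.png",f[:,:,::-1])
o=ctrl.get_obs(); print(o["time_s"],o["ee_pos"],o["wrist_force"],o["gripper_width"])
g=np.array([451.4,280.1,291.7]); R=Rz(.068)
for n in CAL: print(n,proj(n,[g+R@[125,0,0],g+R@[125,0,-32],g+R@[65,0,0]]))
s=cv2.imread("pics/side2.png")[100:220,180:320];t=cv2.imread("pics/top2.png")[160:300,170:310]
cv2.imwrite("pics/c2.png",np.hstack([cv2.resize(s,(420,360),interpolation=2),cv2.resize(t,(360,360),interpolation=2)]))
E
```

```text
4.8 [450.63147081 279.85027272 290.05512244] [-0.23039943 -0.45614371 -1.87976318] 0.24417561351587078
side [[272.67385986 137.38462273]
 [272.80666673 144.59642927]
 [256.48542501 143.4187799 ]]
top [[225.11576938 204.73272082]
 [226.45764739 205.75952184]
 [226.9400106  225.55573369]]
```

View pics/c2.png

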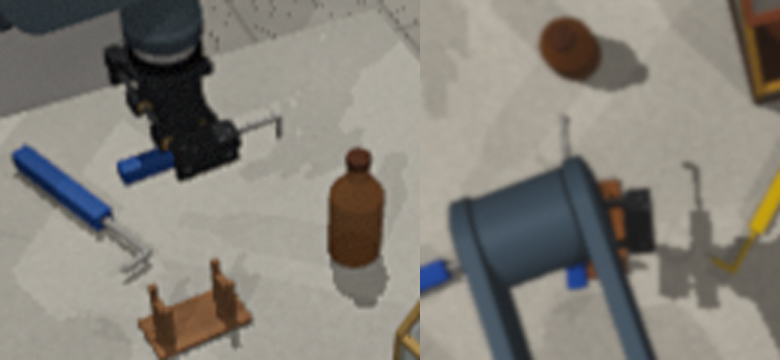

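```bash
python3 - <<'E'
from h import *
s=cv2.imread("pics/side2.png")[125:165,215:285];t=cv2.imread("pics/top2.png")[195:240,205:250]
cv2.imwrite("pics/c3.png",cv2.resize(s,None,fx=10,fy=10,interpolation=2))
cv2.imwrite("pics/c4.png",cv2.resize(t,None,fx=10,fy=10,interpolation=2))
E
```

```text
(no output)
```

View pics/c3.png

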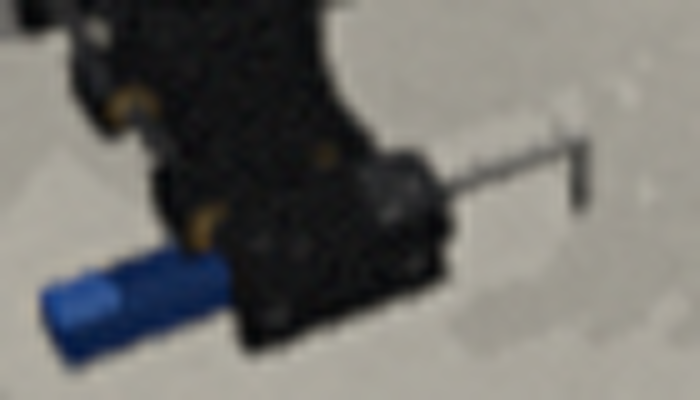

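View pics/c4.png

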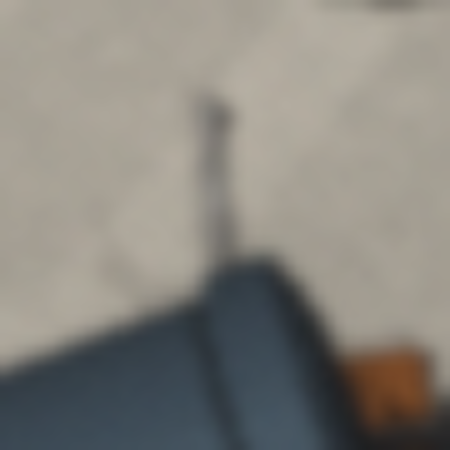

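```bash
python3 - <<'E'
from h import *
print("bend",tri((272.6,139.7),(225.8,205)))
print("tip",tri((272.6,146),(226.3,205.8)))
g=np.array([450.8,279.9,290.5]); print(g+Rz(.068)@[125,0,0])
E
```

```text
bend (array([575.88310022, 287.90301809, 282.25887969]), array([ 0.13776423, -0.01101574, -0.04087162,  0.11286387]))
tip (array([576.41607067, 290.09665625, 251.99020231]), array([ 0.13472891, -0.01074328, -0.04003546,  0.11076295]))
[575.51111134 288.39345085 290.5       ]
```

```bash
python3 - <<'E'
from h import *
g=np.array([450.8,279.9,290.5]);R=Rz(.068)
for z in(0,-4,-8):
  B=np.array([[-65,j,k] for j in(-11,11) for k in (-11,11)])
  print(z,(proj("side",g+[0,0,z]+B@R.T)-[214.5,124.5])*10)
E
```

```text
0 [[ 69.70977253 375.91249267]
 [ 61.63345903 325.88859956]
 [ 41.44663809 332.83157773]
 [ 33.04838902 282.66721918]]
-4 [[ 71.15370902 384.86060261]
 [ 63.11907989 335.0871822 ]
 [ 42.94832296 341.80595192]
 [ 34.59309351 291.8908214 ]]
-8 [[ 72.5902606  393.76430788]
 [ 64.59698472 344.23942254]
 [ 44.44238496 350.73613416]
 [ 36.12983582 301.06831732]]
```

Emit:
play_rows(
  deltas=[
    [0,0,-0.01,0.01,0],
    [0,0,-0.03,0.02,0],
    [0,0,-0.055,0.03,0.01],
    [0,0.005,-0.08,0.035,0.02],
    [0,0.012,-0.105,0.035,0.03],
    [0,0.02,-0.13,0.035,0.04],
    [0,0.03,-0.155,0.035,0.05],
    [0,0.04,-0.18,0.035,0.06],
    [0,0.05,-0.205,0.035,0.08],
    [0,0.06,-0.23,0.035,0.09],
    [0,0.07,-0.255,0.035,0.1],
    [0,0.078,-0.28,0.035,0.11],
    [0,0.086,-0.3,0.035,0.12],
    [0,0.092,-0.316,0.035,0.13],
    [0,0.096,-0.326,0.03,0.13],
    [0,0.0986,-0.332,0.025,0.13],
    [0,0.0986,-0.332,0.025,0.13],
    [0,0.0986,-0.332,0.025,0.13],
    [0,0.0986,-0.332,0.025,0.13],
  ],
  squeeze=58,
)

```text
time_s: 6.7
ee_pos: [549.9, -51.2, 316.8]
tool_rot: [-0.312, 3.126, 0.0]
wrist_force: [0.2, 0.7, -2.6]
gripper_width: 0.239
```

```bash
cat > look.py <<'E'
from h import *
from rig import ctrl
import sys
k=sys.argv[1]
for n in("side","top"):
    f=vision.grab_frame(n); cv2.imwrite(f"pics/{n}{k}.png",f[:,:,::-1])
o=ctrl.get_obs(); print(o["time_s"],o["ee_pos"],o["wrist_force"],o["gripper_width"])
x,y,x2,y2=map(int,sys.argv[2:6])
s=cv2.imread(f"pics/side{k}.png")[y:y+60,x:x+60];t=cv2.imread(f"pics/top{k}.png")[y2:y2+60,x2:x2+60]
cv2.imwrite(f"pics/c{k}.png",np.hstack([cv2.resize(s,(396,396),interpolation=2),cv2.resize(t,(396,396),interpolation=2)]))
E
python3 look.py 5 315 165 305 140; python3 -c "
from h import *
r=np.array([672.4,-27,236.8]);print((proj('side',r)-[314.5,164.5])*6.6,(proj('top',r)-[304.5,139.5])*6.6)"
```

```text
6.8 [549.9584591  -51.237115   317.02864694] [ 0.14984151 -0.12868322 -2.5733502 ] 0.2415519777749323
[[201.04144963 270.97704221]] [[182.23222076 211.41732931]]
```

View pics/c5.png

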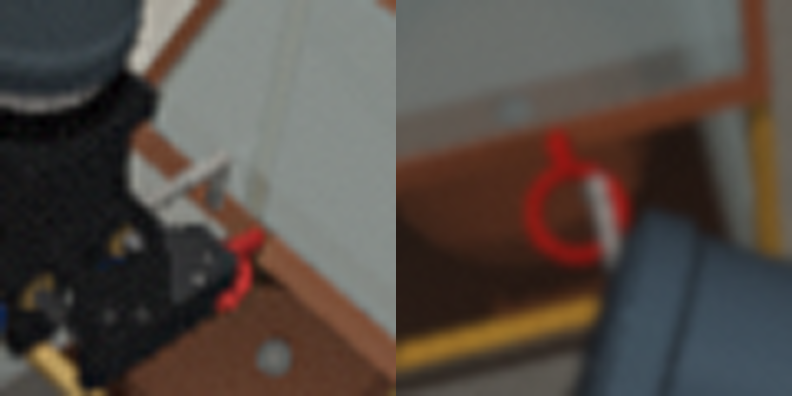

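```bash
python3 - <<'E'
from h import *
print(tri((348,188.7),(334,166.6))); print(tri((347.1,195.6),(334,167.5)))
g=np.array([550,-51.5,316.9]);R=Rz(.198)
for a in([125,0,0],[125,0,-32]): print(g+R@a,proj("side",g+R@a),proj("top",g+R@a))
E
```

```text
(array([673.72275033, -24.3871585 , 311.46388367]), array([ 0.17256893, -0.01898114, -0.07083545,  0.15500694]))
(array([674.94868316, -27.02659894, 282.8417612 ]), array([ 0.59810318, -0.0656096 , -0.24549534,  0.53918448]))
[672.55774451 -26.9113998  316.9       ] [[348.53427997 188.16946264]] [[335.0476032  166.80123243]]
[672.55774451 -26.9113998  284.9       ] [[347.07214319 195.32216108]] [[333.81978458 168.73730153]]
```

Emit:
play_rows(
  deltas=[
    [0,0,0,-0.01,0],
    [0,0,0,-0.02,0],
    [0,0,0,-0.028,0],
    [0,0,0,-0.034,0],
    [0,0,0,-0.04,0],
    [0,0,0,-0.045,0],
    [0,0,0,-0.05,0],
    [0,0,0,-0.055,0],
    [0,0,0,-0.06,0],
    [0,0,0,-0.062,0],
    [0,0,0,-0.062,0],
    [0,0,0,-0.062,0],
  ],
)

```text
time_s: 8.0
ee_pos: [550.1, -51.9, 254.9]
tool_rot: [-0.311, 3.126, -0.0]
wrist_force: [-0.5, -0.8, -0.3]
gripper_width: 0.244
```

```bash
python3 look.py 6 315 165 305 140
```

```text
8.1 [550.18330166 -51.92153986 255.04042213] [ 0.30009074 -0.07233274 -1.53528232] 0.24151755374051728
```

View pics/c6.png

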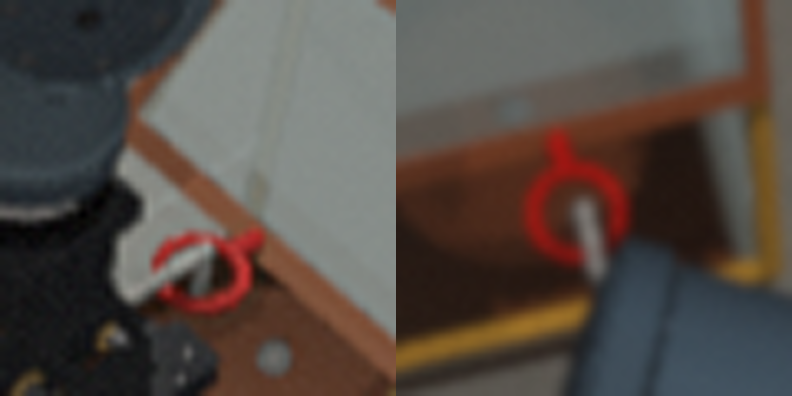

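The side view has the hook inside the ring at about (205,270), and the top view has it at about (580,205). Next I engage the ring and pull down the slope.

Emit:
play_rows(
  deltas=[
    [0,-0.004,-0.001,0,0],
    [0,-0.008,-0.0017,0,0],
    [0,-0.0117,-0.0025,0,0],
    [0,-0.0151,-0.0032,-0.0035,0],
    [0,-0.0186,-0.004,-0.007,0],
    [0,-0.022,-0.0047,-0.0106,0],
    [0,-0.0255,-0.0054,-0.0141,0],
    [0,-0.029,-0.0061,-0.0177,0],
    [0,-0.0324,-0.0068,-0.0212,0],
    [0,-0.0359,-0.0076,-0.0247,0],
    [0,-0.0394,-0.0083,-0.0283,0],
    [0,-0.0428,-0.009,-0.0318,0],
    [0,-0.0463,-0.0098,-0.0354,0],
    [0,-0.0497,-0.0105,-0.0389,0],
  ],
)

```text
time_s: 9.5
ee_pos: [501.4, -62.4, 216.4]
tool_rot: [-0.31, 3.122, -0.001]
wrist_force: [5.4, 1.3, -2.7]
gripper_width: 0.241
```

```bash
python3 look.py 7 305 175 305 150
```

```text
9.6 [500.65868549 -62.40670095 215.95253772] [ 4.4373799   0.44386969 -2.48993757] 0.23793063506173312
```

View pics/c7.png

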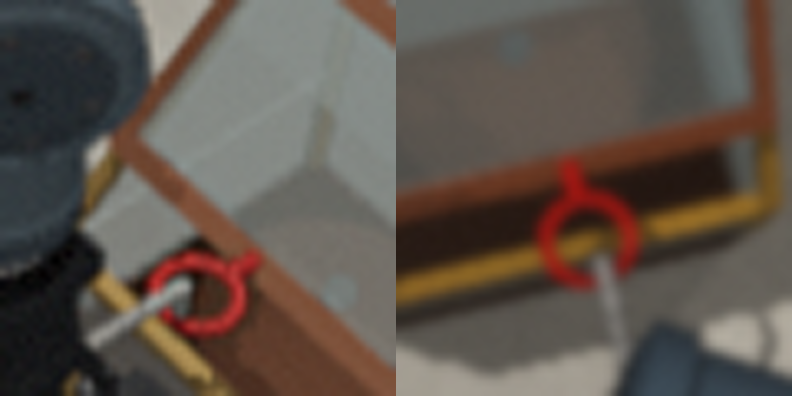

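Emit:
play_rows(
  deltas=[
    [0,-0.0035,-0.0007,-0.0035,0],
    [0,-0.0069,-0.0015,-0.0071,0],
    [0,-0.0104,-0.0022,-0.0106,0],
    [0,-0.0138,-0.0029,-0.0141,0],
    [0,-0.0173,-0.0036,-0.0177,0],
    [0,-0.0208,-0.0044,-0.0212,0],
    [0,-0.0242,-0.0051,-0.0247,0],
    [0,-0.0242,-0.0051,-0.0247,0],
  ],
)

```text
time_s: 10.4
ee_pos: [476.4, -67.6, 191.3]
tool_rot: [-0.31, 3.125, -0.001]
wrist_force: [4.3, 0.5, -2.1]
gripper_width: 0.244
```

```bash
python3 look.py 8 295 180 305 150
```

```text
10.5 [476.45580383 -67.64438889 191.52814437] [ 3.93052949  0.70699514 -2.33584776] 0.23869849998009696
```

View pics/c8.png

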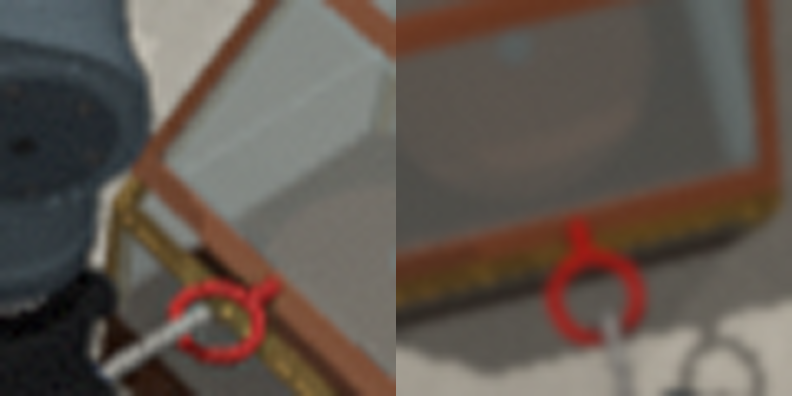

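Closing is near. I'll continue in smaller steps and watch the force.

Emit:
play_rows(
  deltas=[
    [0,-0.0028,-0.0006,-0.0028,0],
    [0,-0.0055,-0.0012,-0.0057,0],
    [0,-0.0083,-0.0017,-0.0085,0],
    [0,-0.0104,-0.0022,-0.0106,0],
  ],
)

```text
time_s: 10.9
ee_pos: [466.4, -69.8, 180.9]
tool_rot: [-0.311, 3.124, -0.001]
wrist_force: [5.6, 1.6, -2.5]
gripper_width: 0.242
```

Emit:
play_rows(
  deltas=[
    [0,-0.0014,-0.0003,-0.0014,0],
    [0,-0.0028,-0.0006,-0.0028,0],
  ],
)

```text
time_s: 11.1
ee_pos: [463.7, -70.4, 178.3]
tool_rot: [-0.311, 3.124, -0.001]
wrist_force: [6.1, 0.7, -2.6]
gripper_width: 0.241
```

Emit:
play_rows(
  deltas=[
    [0,-0.0014,-0.0003,-0.0014,0],
    [0,-0.0014,-0.0003,-0.0014,0],
  ],
)

```text
time_s: 11.3
ee_pos: [462.0, -70.7, 176.6]
tool_rot: [-0.31, 3.125, -0.001]
wrist_force: [5.3, 1.4, -2.2]
gripper_width: 0.241
```

Emit:
play_rows(
  deltas=[
    [0,-0.0014,-0.0003,-0.0014,0],
    [0,-0.0021,-0.0004,-0.0021,0],
    [0,-0.0021,-0.0004,-0.0021,0],
  ],
)

```text
time_s: 11.6
ee_pos: [461.3, -71.1, 175.3]
tool_rot: [-0.31, 3.121, -0.002]
wrist_force: [9.2, 1.2, -2.6]
gripper_width: 0.24
```

```bash
python3 look.py 9 295 180 305 150
```

```text
11.7 [461.29737266 -71.14442417 175.33427212] [ 9.02503234  1.56339441 -2.8604886 ] 0.23839892885303815
```

View pics/c9.png

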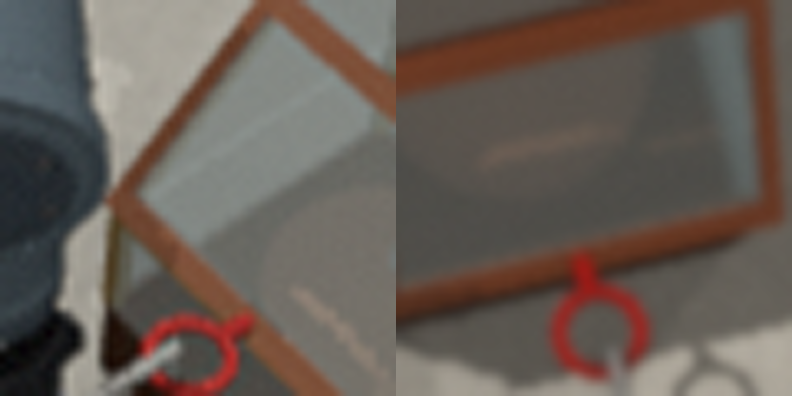

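Emit:
play_rows(
  deltas=[
    [0,-0.0015,-0.0003,-0.001,0],
    [0,-0.0015,-0.0003,-0.001,0],
    [0,-0.0015,-0.0003,-0.001,0],
  ],
)

```text
time_s: 12.0
ee_pos: [461.1, -71.4, 174.9]
tool_rot: [-0.31, 3.118, -0.002]
wrist_force: [13.8, 2.6, -3.8]
gripper_width: 0.239
```

```bash
python3 look.py 10 295 180 305 150; python3 - <<'E'
from h import *
s=cv2.imread("pics/side10.png")[222:246,305:345]; t=cv2.imread("pics/top10.png")[180:225,320:350]
cv2.imwrite("pics/c11.png",np.hstack([cv2.resize(s,(660,396),interpolation=2)]))
ims={n:cv2.imread(f"pics/{n}10.png")[:,:,::-1] for n in CAL}
for n in ims:
    d=softmask(ims[n],"red"); ys,xs=np.where((d>40))
    x0,y0={"side":(325,233),"top":(336,200)}[n]
    k=(abs(xs-x0)<14)&(abs(ys-y0)<14); print(n,xs[k].min(),xs[k].max(),ys[k].min(),ys[k].max())
def C(p):
    th=np.linspace(0,6.283,90); return p+23.5*np.c_[np.cos(th),np.sin(th),0*th]
for k in range(90,125,5):
    p=np.array([672.4,-27,236.8])+k*np.array([-.692,-.145,-.707])
    print(k,*[np.r_[proj(n,C(p)).min(0),proj(n,C(p)).max(0)].round(1) for n in CAL])
E
```

```text
12.1 [461.12011399 -71.40970248 174.93292823] [13.21298666  2.79000383 -3.18959878] 0.24434401102714412
side 316 332 228 239
top 329 342 189 204
90 [319.7 221.9 334.8 234.3] [327.3 187.1 342.4 202.1]
95 [318.7 223.1 333.9 235.5] [327.5 188.3 342.5 203.3]
100 [317.8 224.3 332.9 236.7] [327.6 189.6 342.7 204.5]
105 [316.8 225.5 331.9 237.9] [327.8 190.8 342.8 205.7]
110 [315.9 226.7 331.  239.1] [327.9 192.  342.9 206.9]
115 [314.9 227.9 330.  240.4] [328.1 193.2 343.  208.1]
120 [314.  229.1 329.  241.6] [328.3 194.4 343.2 209.2]
```

View pics/c11.png

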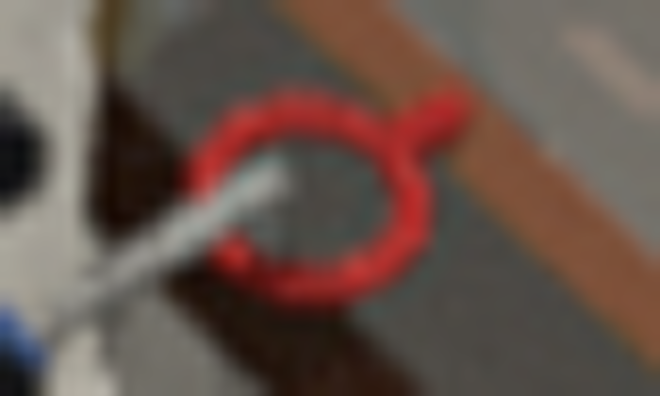

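Emit:
play_rows(
  deltas=[
    [0,0.006,0.0013,0,0],
    [0,0.011,0.0025,0,0],
    [0,0.016,0.0036,0,0],
    [0,0.016,0.0036,0,0],
    [0,0.016,0.0036,0.006,0],
    [0,0.016,0.0036,0.014,0],
    [0,0.016,0.0036,0.022,0],
    [0,0.016,0.0036,0.03,0],
    [0,0.016,0.0036,0.04,0],
    [0,0.016,0.0036,0.05,0],
  ],
)

```text
time_s: 13.1
ee_pos: [474.0, -67.7, 224.3]
tool_rot: [-0.311, 3.126, -0.0]
wrist_force: [0.8, -0.6, -0.8]
gripper_width: 0.243
```

```bash
python3 look.py 12 295 195 305 160
```

```text
13.2 [474.88158635 -68.07119649 225.2486876 ] [-0.07774522  0.17086493 -1.4163264 ] 0.24539505737408412
```

View pics/c12.png

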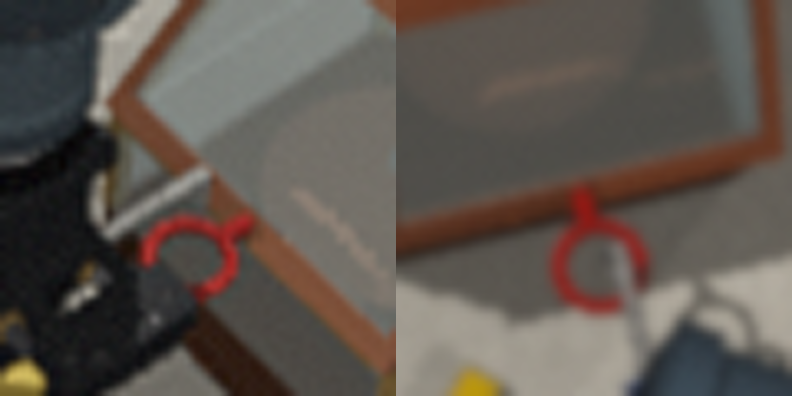

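```bash
python3 - <<'E'
from h import *
s=cv2.imread("pics/side12.png")[212:242,300:340]
cv2.imwrite("pics/c13.png",np.clip(cv2.resize(s,None,fx=15,fy=15,interpolation=2).astype(float)*1.6,0,255))
E
```

```text
[ WARN:0@0.433] global loadsave.cpp:1063 imwrite_ Unsupported depth image for selected encoder is fallbacked to CV_8U.
```

View pics/c13.png

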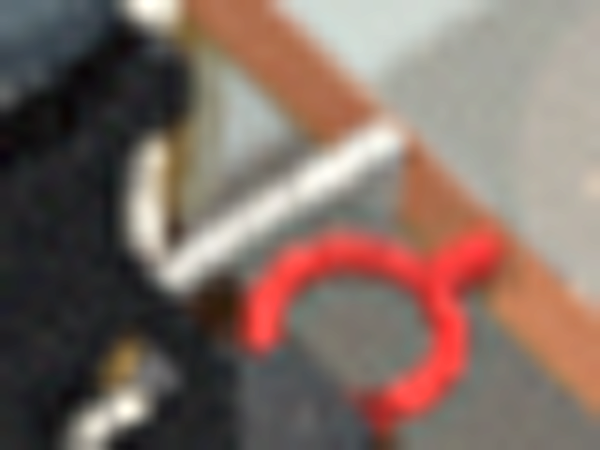

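The leg shows faintly at about (390,180), above and clear of the ring. I'll lift further and carry the pole back.

Emit:
play_rows(
  deltas=[
    [0,0,0,0.012,0],
    [0,0,0,0.03,0],
    [0,-0.001,0.01,0.05,-0.01],
    [0,-0.002,0.025,0.065,-0.02],
    [0,-0.003,0.045,0.07,-0.03],
    [0,-0.005,0.07,0.07,-0.04],
    [0,-0.007,0.095,0.07,-0.05],
    [0,-0.01,0.12,0.07,-0.06],
    [0,-0.012,0.145,0.07,-0.07],
    [0,-0.014,0.17,0.07,-0.08],
    [0,-0.016,0.195,0.07,-0.09],
    [0,-0.018,0.22,0.07,-0.1],
    [0,-0.02,0.245,0.07,-0.11],
    [0,-0.021,0.27,0.07,-0.12],
    [0,-0.0215,0.295,0.07,-0.13],
    [0,-0.0225,0.315,0.07,-0.13],
    [0,-0.0225,0.333,0.07,-0.13],
    [0,-0.0225,0.344,0.07,-0.13],
    [0,-0.0225,0.3478,0.0685,-0.13],
    [0,-0.0225,0.3478,0.0685,-0.13],
  ],
)

```text
time_s: 15.2
ee_pos: [451.2, 280.1, 291.4]
tool_rot: [0.108, -3.139, 0.001]
wrist_force: [-0.2, -0.4, -1.8]
gripper_width: 0.246
```

```bash
python3 look.py 14 215 120 195 190;  python3 - <<'E'
from h import *
from rig import ctrl
print(ctrl.get_obs()["tool_rot"])
s=cv2.imread("pics/side14.png")[125:165,215:285]
cv2.imwrite("pics/c15.png",cv2.resize(s,None,fx=10,fy=10,interpolation=2))
E
```

```text
15.3 [451.38250873 279.52117492 291.59889846] [-0.46709461 -0.07755638 -2.08910344] 0.24309275137523037
[ 1.06449669e-01 -3.13939150e+00  7.34672585e-04]
```

View pics/c14.png

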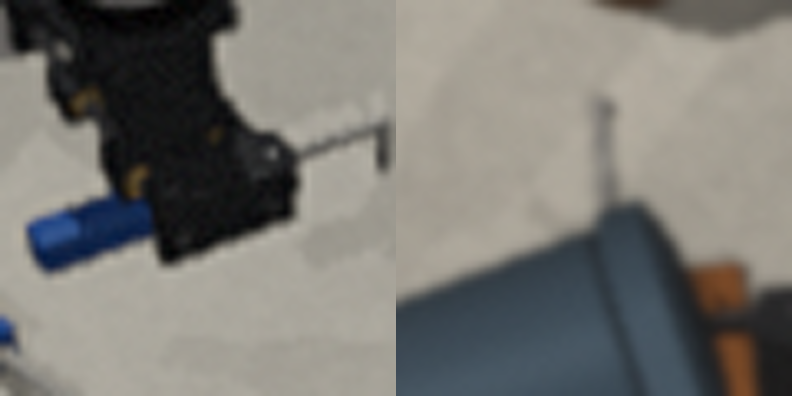

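View pics/c15.png

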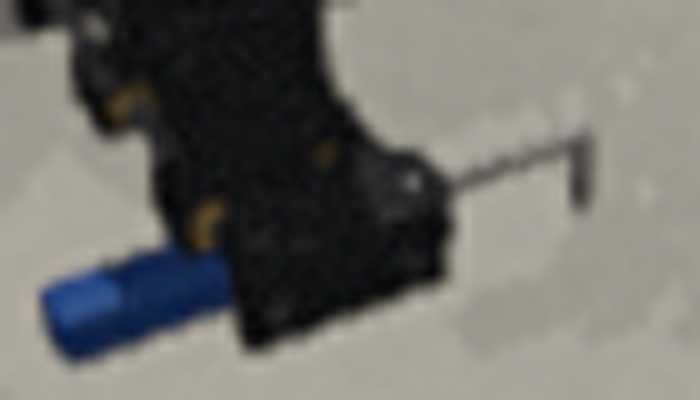

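The picture is practically the same as c3 (bend at (580,145)), so the pole has not slipped. Next I lower it straight down.

Emit:
play_rows(
  deltas=[
    [0,0,0,-0.02,0],
    [0,0,0,-0.045,0],
    [0,0,0,-0.07,0],
    [0,0,0,-0.095,0],
    [0,0,0,-0.12,0],
    [0,0,0,-0.145,0],
    [0,0,0,-0.165,0],
    [0,0,0,-0.182,0],
    [0,0,0,-0.192,0],
    [0,0,0,-0.2,0],
    [0,0,0,-0.206,0],
    [0,0,0,-0.211,0],
    [0,0,0,-0.215,0],
    [0,0,0,-0.218,0],
    [0,0,0,-0.219,0],
    [0,0,0,-0.219,0],
  ],
)

```text
time_s: 16.9
ee_pos: [451.4, 280.2, 72.8]
tool_rot: [-0.107, 3.14, 0.0]
wrist_force: [-0.7, -0.1, -1.7]
gripper_width: 0.245
```

```bash
python3 look.py 16 215 170 205 200
```

```text
17.0 [451.53165625 280.21762668  72.92520438] [ 0.28502827 -0.56055824 -2.02565489] 0.241333544377262
```

View pics/c16.png

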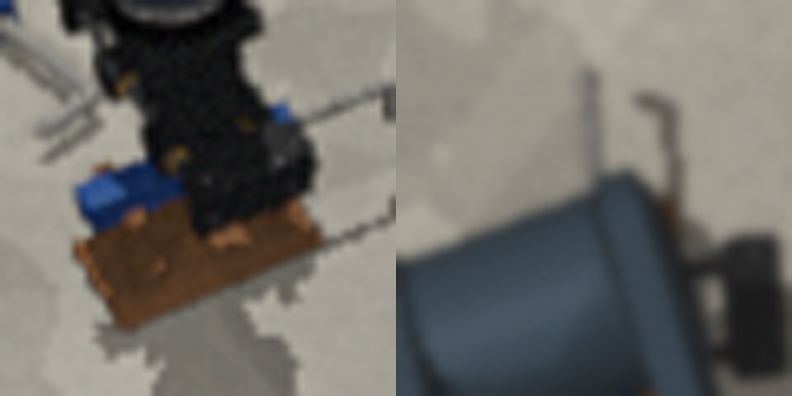

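Emit:
play_rows(
  deltas=[
    [0,0,0,-0.001,0],
    [0,0,0,-0.0015,0],
    [0,0,0,-0.0015,0],
    [0.35,0,0,-0.0015,0],
    [0.45,0,0,-0.0015,0],
    [0.6,0,0,-0.0015,0],
    [0.7,0,0,-0.0015,0],
    [0.7,0,0,-0.0015,0],
    [0.7,0,0,-0.0015,0],
    [0.7,0,0,-0.0015,0],
  ],
)

```text
time_s: 18.0
ee_pos: [451.4, 280.1, 71.2]
tool_rot: [-0.107, 3.14, -0.0]
wrist_force: [-0.1, -0.3, -0.3]
gripper_width: 0.698
```

Emit:
play_rows(
  deltas=[
    [0.7,0,0,0.01,0],
    [0.7,0,0,0.025,0],
    [0.7,0,0,0.045,0],
    [0.7,0,0,0.07,0],
    [0.7,0,0,0.1,0],
    [0.7,0,0,0.13,0],
    [0.7,-0.01,0.015,0.15,0],
    [0.7,-0.03,0.04,0.17,0],
    [0.7,-0.05,0.07,0.18,0],
    [0.7,-0.075,0.1,0.18,0],
    [0.7,-0.1,0.13,0.18,0],
    [0.7,-0.12,0.16,0.18,0],
    [0.7,-0.14,0.19,0.18,0],
    [0.7,-0.15,0.2,0.18,0],
    [0.7,-0.15,0.2,0.18,0],
  ],
)

```text
time_s: 19.5
ee_pos: [300.1, 480.9, 251.6]
tool_rot: [-0.112, 3.14, 0.0]
wrist_force: [-0.6, -0.8, -0.6]
gripper_width: 0.703
```

```bash
python3 look.py 17 215 165 205 200; python3 - <<'E'
from h import *
s=cv2.imread("pics/side17.png");t=cv2.imread("pics/top17.png")
cv2.imwrite("pics/f17.png",np.hstack([s[100:400,160:430],t[90:390,160:430]]))
A=cv2.imread("pics/side0.png");print("diff rest side",np.abs(A[165:225,215:285].astype(int)-s[165:225,215:285]).mean())
ims={"side":s[:,:,::-1],"top":t[:,:,::-1]}
rois={"side":(222,180,42,30),"top":(225,222,25,52)}
M={}
for n,(x,y,w,h) in rois.items():
    d=softmask(ims[n][y:y+h,x:x+w],"blue"); M[n]=np.clip(d/np.percentile(d,93),0,1)>.35
def cost(p):
    e=0
    for n in rois:
        m=cv2.GaussianBlur(render(n,[(box(p[:3],p[3],130,22,22),1,True)],rois[n]),(0,0),.7)
        e+=((m-cv2.GaussianBlur(M[n].astype(np.float32),(0,0),.7))**2).sum()
    return e
p0=np.array([451,280,69,.07])
r=minimize(cost,p0,method="Nelder-Mead",options=dict(initial_simplex=np.vstack([p0,p0+np.diag([8,8,8,.1])]),xatol=.02,maxiter=600))
print("pole",r.x,r.fun)
E
```

```text
19.6 [301.76906946 479.47025702 251.39273885] [0.185531   0.56688406 0.20696745] 0.7021648396360958
diff rest side 2.140793650793651
pole [4.51081700e+02 2.81171649e+02 6.91901644e+01 6.85776317e-02] 27.54688262939453
```

View pics/f17.png

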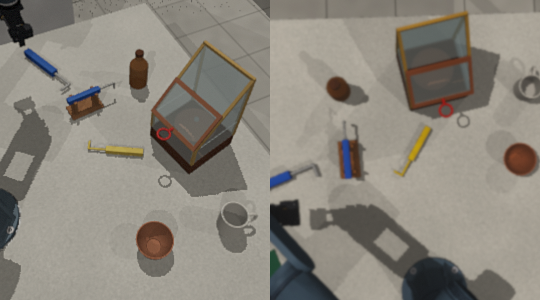

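View pics/c17.png

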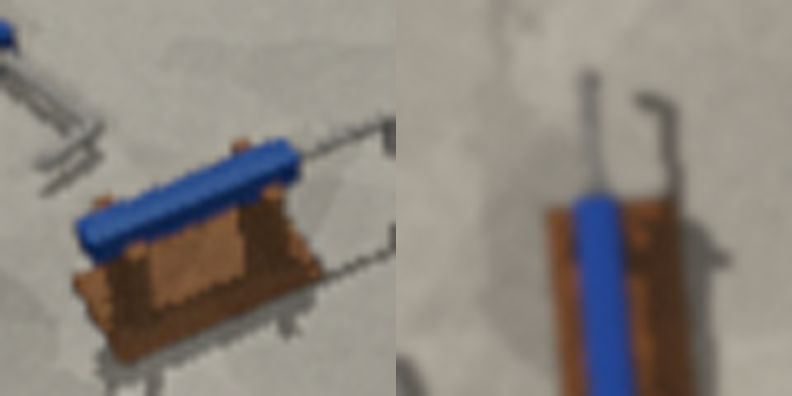

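The pole is seated in both notches with its hook down. It is within about 1.5 mm of where it started. The sash is closed and the bystanders have not moved.

```bash
python3 -c "
from rig import ctrl
print(ctrl.hand_in())"
```

```text
the job is handed in; nothing more can be done
None
```

I took the pole from its rest and hooked it down into the ring. With it I pulled the sash about 110 mm down its slope to the stop, unhooked, and laid the pole back in its rest. The job was handed in at about 19.6 s.

**Sash:** At the end of the pull the wrist force rose from about 5 N to 14 N while the tool barely moved, which I took as the hard stop. The last pictures show the lower rail on the front lip. A rough estimate from the ring's pixels gave 107–110 mm of travel, against about 113 mm commanded.

**Pole:** It lies in both notches, hook down and facing the same way. A fit to the last pictures puts it within about 1.5 mm of its starting position. The fit reads its height as about 69 mm, against 71 mm in the text; it also read about 2 mm low at the start, so this looks like camera bias.

**Other pieces:** The bowl, decanter and mug look unmoved in the last pictures, though I checked these by eye only. The gripper was well away from everything.

**Disagreement:** While held, the hook end seemed to sit a few millimetres lower than the tool pose predicts, probably from a small tilt in the grip. It looked the same before and after the pull and had no visible effect.

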